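Index the cuvette carousel and hold the long cell in the light path

TASK

Turn the covered carousel one place, anticlockwise seen from above, until it clicks with the long cuvette standing in the open slot of the clear cover. Then lift that cuvette out, gripping it by its two frosted long sides only and never touching the clear windows on its narrow ends, and hold it upright in the light path between the lamp and the camera lens, so that the light goes straight through the middle of both windows. Finish while still holding it there, motionless and clear of everything else, with the carousel left in its click stop and the other things on the bench left alone.

Things in the scene. Friction and masses are not known exactly. Their poses are not given: they have to be found in the camera images.
- carousel: Fixed carousel: white foot 250 mm square, 12 mm high; origin under the rotor axis on the bench, x from its front (slot side) to its back, y left, z up. A clear U-shaped cover, 80 to 84 mm above the bench, covers |y| > 56 mm and x > 55 mm; between lies a slot 112 mm wide, open at the front, with the T-handle and the front place in it. Open the fingers only partly there.
- pickup (a point): Front place of the carousel: where the middle of a cuvette's underside stands (24 mm above the bench) when turned into the open slot, 85 mm in front of the rotor axis, in the middle of the slot (56 mm of room to the cover each side). Axes of the carousel. Standing there, the long cuvette has its long axis along x and its frosted sides facing +y and -y.
- rotor_top (a point): Rotor disc, 226 mm across: this point is on its axis, on its top face, 22 mm above the bench; axes turn with it. Six dark pocket blocks, tops 36 mm above the bench, 27 mm wide, stand 60 degrees apart on an 85 mm radius; pockets 12 mm deep, 0.5 mm play all round, for small square and long cuvettes in turn. At the start an empty square one is in front.
- handle (a point): Middle of the black T-handle that turns the rotor, on the rotor axis, 98 mm above the bench: an upright bar 58 mm long, 14 mm wide, 34 mm high (80 to 114 mm above the bench) on a 12 mm shaft. Axes turn with the rotor: x along the bar, y across it (the way to grip it), z up. At rotor 0 they are those of the carousel.
- rotor (a joint): Turn of the rotor in rad: 0 at the start, growing anticlockwise seen from above; it turns endlessly. Sprung click stops every 60 degrees (0, 1.047, 2.094 ...): about 0.13 N m to leave one; let go within 25 degrees of a stop, it falls into it and stays within 1 degree or so. At 1.047 the long cuvette stands in front in the open slot.
- cell_center (a point): Centre (half-way up) of the long glass cuvette: 32.5 mm long (x), 12.5 mm wide (y), 45 mm high (z), plus a narrower white stopper 4 mm high on top; 30 to 50 g. Grip only the frosted long sides (facing +y and -y). It starts in the place to the left of the front, under the cover; in a pocket this centre is 46.5 mm above the bench, the glass standing 33 mm above the block.
- window_a: Clear window, 10 mm wide, full height, on the +x narrow end of the long cuvette (origin in the middle of the cuvette's underside, its axes). Not to be touched.
- window_b: The same on the -x narrow end. Not to be touched.
- beam (a point): Point on the light path midway between lamp and camera lens, 120 mm above the bench. Axes of the rail: y along the light from the lamp (-y) to the camera (+y), x across it, z up. The lamp's front ring (42 mm across) ends at y = -70 mm, the lens's front ring (38 mm) begins at y = +70 mm: 140 mm of free gap.
- bench: Fixed optical rail under the light path, 380 mm long, 66 mm wide, 24 mm high; origin on the bench below beam, same axes. On two carriers with posts: finned LED lamp with collimator at the -y end, camera with lens at the +y end, both under 56 mm across and with tops under 150 mm above the bench.
- small_cell_center (a point): Centre of the other, small square cuvette (12.5 x 12.5 x 45 mm), at the right back of the carousel under the cover at the start; it rides round with the rotor and stays in its pocket.
- bottle: Small amber bottle, 38 mm across, 85 mm high, beyond the stations; origin in the middle of its underside. Leave alone.
- slide_box: Dark closed slide box, 85 x 100 x 35 mm (x, y, z), beyond the stations; origin in the middle of its underside. Leave alone.
- mouse: Grey computer mouse, 104 x 58 x 32 mm (x, y, z), near the robot between the stations; origin in the middle of its underside. Leave alone.

How it is judged:
On the way, in this order (a step that is already met when the one before it is completed fails the run):
1. the carousel is turned one place and rests in its click stop, the long cuvette standing in its pocket in the open slot (value of joint rotor between 0.977 and 1.117 rad and velocity of joint rotor between -0.1 and 0.1 rad/s and horizontal distance between cell_center and pickup below 0.01 m and height (world z) of cell_center below 0.052 m), for 0.2 s.
2. the long cuvette is lifted clear out of its pocket in the fingers (height (world z) of cell_center above 0.065 m and contact force between the fingers and cell above 0.5 N and contact force between cell and carousel below 0.05 N), for 0.1 s.
At the end, for the whole second after the job is handed in: Long cuvette held still in the fingers, touching neither rail nor carousel: centre within 4 mm sideways and 10 mm in height of the light path, 50 mm along it of mid-gap; upright and square to the light within 0.12 rad; rotor within 0.07 rad of the click stop at 1.047 (x of cell_center in the frame of beam between -0.004 and 0.004 m and z of cell_center in the frame of beam between -0.01 and 0.01 m and y of cell_center in the frame of beam between -0.05 and 0.05 m and angle between the x axis of cell_center and the y axis of beam, either way round below 0.12 rad and angle between cell_center's own z axis and vertical below 0.12 rad and contact force between the fingers and cell above 0.5 N and contact force between cell and bench below 0.05 N and contact force between cell and carousel below 0.05 N and linear speed of cell below 0.02 m/s and value of joint rotor between 0.977 and 1.117 rad); the arm keeps its last pose, push and grip.
It fails at once if a finger touches a clear window of the long cuvette (contact force between the fingers and window_a above 0.3 N or contact force between the fingers and window_b above 0.3 N).
It fails at once if the cuvette is knocked against the lamp, the camera or the rail (contact force between cell and bench above 1 N).
It fails at once if the small cuvette is lifted from its pocket (height (world z) of small_cell_center above 0.06 m).
It fails at once if the bottle, the slide box or the mouse is moved (distance of any of bottle, slide_box, mouse from where it was at the start of the episode above 0.015 m).
It also fails if it takes over 58 s, if anything falls off the work surface, if the arm or the gripper's body presses on something with over 40 N, if the wrist force passes 120 N, or if a joint passes its speed limit or range.

ROBOT

A 6-joint arm with a two-finger parallel gripper is mounted at the origin on the work surface. World frame = base frame: x ahead of the robot, y to its left, z up, the work surface at z = 0. Lengths are in m, angles in rad, forces in N, time in s.
With the tool pointing down it reaches from about 0.375 to 0.975 m from the base axis. Payload 3.8 kg.
Tool frame: the origin (TCP) lies on the centre line of the jaws, within the pads' length; the fingertips stand 25 mm ahead of it and the grasp point (between the pads) lies 6 mm ahead of it; z points along the fingers, y is the line along which they close (so a half turn about z gives the same grasp; the last joint's range is limited). The gripper opens to 85 mm and grips with 20 to 120 N. Pads are 22 mm wide; open, the fingers measure 114 mm over their backs; the gripper's body (76 mm by 85 mm) begins 54 mm behind the grasp point. The pads swing forward as they close: fully open they stand 13 mm farther back than shut.
Start: joints at [1.088, 0.264, 1.604, -0, 1.274, -0.037], TCP at [0.291, 0.609, 0.229] pointing down, gripper open.
Joint ranges: [-2.63, 2.63], [-0.94, 2.18], [0.31, 2.57], [-1.31, 4.45], [0, 2.66], [-2.55, 2.55]. Speed limits (rad/s): [2.57, 2.57, 3.14, 3.14, 3.14, 3.14].

INTERFACE

Orientations are given as a rotation vector (axis times angle).
In Python, from workcell import bot gives the robot as it stands. The module is installed in compiled form; this text tells all that it offers.
- The arm moves only by the tool play_rows, never from a script. Its argument "commands" is a list that holds one entry, the list of rows, each a list of 7 numbers: the shift along the tool's x, y, z as a fraction of full scale, then the turn, a rotation vector about the tool's x, y, z as a fraction of full scale, then the closure, from -1 (fully open) to 1 (shut). A call has 1 to 8 rows; each row is the pose to reach, as a shift and turn from the pose commanded when the call began, along the tool's axes at that moment, turning the shorter way round; what a row does not reach only later rows make up. Full scale, the value 1, is 60 cm for a shift and 180 degrees for a turn. A row lasts 1/10 s, in which the tool goes at most 50 mm and 8.59 degrees, less where a joint would pass 70% of its speed; a pose out of reach is approached as far as the arm can. A call with a number of a shift or a turn outside -1 to 1 is refused whole. A call with a gripper value outside its range is refused whole. The fingers move at their own pace and stop on an object; "force" is the grip in N (left out, the last holds). Time passes only in rows, so rows that repeat a pose let the fingers close. It gives the time, the measured TCP pose, the force, the opening and the grip force at its end, in the units of the state.
- bot.read_state(): the state, without advancing time (a new reading comes with each control period).
- bot.read_camera(name): name is "scene" or "top"; returns the picture (400x640x3 uint8, blue, green, red); there is no depth.
- bot.camera_params(name): a dict with "fov_y" (degrees; the focal length in pixels is half the picture's height over the tangent of half this angle, whatever the lens; pixels are square), "cx", "cy" (the principal point, pixels), "rvec" (rotation vector, rad) and "tvec" (3), from world to camera coordinates, as OpenCV has them. Camera axes: x right, y down, z forward; pixel columns grow to the right and rows downward; lengths in m; the calibration is good to about 2 mm. A picture is of the moment at which its call begins. camera_params takes no time and is no camera call.
- bot.finish_job(): hands the job in; it is judged then, once.
The state is a dict: "time": time; "q": joint angles; "joint_vel": joint speeds; "joint_torque": joint torques, N m; "tool_pos": TCP position; "tcp_rot": TCP orientation; "wrist_force": force on the tool from outside, world axes, zero at the start; "torque": the same for the moment, N m; "width": opening from 0.0 (shut) to 1.0 (fully open); "grip_force": force on a finger pad.
Only numpy, scipy, OpenCV 4.12 (cv2) and the standard library are available. Lean on these libraries where they do the work, as an engineer would, in place of code of your own. Each camera call takes 0.05 s, during which the arm holds its last target. There are 200 camera calls.

## Working session

There is one attempt and no reset: what is moved stays moved. The work goes in short steps, Python scripts to look and compute and a tool call to move; the robot and the scene stay as the last step left them, time stands still between calls to the robot, and variables do not carry over. Pictures are saved under pics/ and viewed, at most 10 in all, crops included, and the job is handed in when it is done.

Besides the shell and the picture viewer there is one more tool, called after ">>>" by a JSON object that holds its "fn" and its "kwargs". play_rows: Moves the arm, as the interface text tells. Its arguments: {"type":"object","properties":{"commands":{"type":"array"},"force":{"type":"number"}},"required":["commands"]}

```bash
mkdir -p pics
python3 - <<'E'
from workcell import bot
import cv2
s=bot.read_state(); print(s)
for n in("scene","top"):
    cv2.imwrite(f"pics/{n}0.png",bot.read_camera(n)); print(n,bot.camera_params(n))
E
```

```text
{'time': 0.0, 'q': array([ 1.08810015e+00,  2.64789609e-01,  1.60536182e+00, -3.98803203e-05,
        1.27370779e+00, -3.68937947e-02]), 'joint_vel': array([ 0.00113608,  0.00108161, -0.00147341,  0.0018015 , -0.00075185,
       -0.00107409]), 'joint_torque': array([ 2.60794252e-03, -5.15118062e+01, -3.67304385e+01,  1.14694722e-04,
        1.28174003e-02,  9.49342706e-06]), 'tool_pos': array([0.29071662, 0.60837307, 0.22734405]), 'tcp_rot': array([-0.69434143, -3.06334064,  0.00345561]), 'wrist_force': array([0.65699631, 0.05692698, 0.60372985]), 'torque': array([ 0.02995331, -0.00808232,  0.02195178]), 'grip_force': 0.0, 'width': 0.9995861184623729}
scene {'fov_y': 43.33837642530854, 'cx': 315.2903431564129, 'cy': 197.19453842035787, 'rvec': array([ 1.94239561,  1.16689588, -0.5608509 ]), 'tvec': array([-0.30016789, -0.24426007,  1.71923933])}
top {'fov_y': 51.35425634812416, 'cx': 319.79519939692057, 'cy': 195.25013430562228, 'rvec': array([ 2.06149763, -2.15131257,  0.2401343 ]), 'tvec': array([0.0189065 , 0.61237544, 1.00863328])}
```

View pics/top0.png

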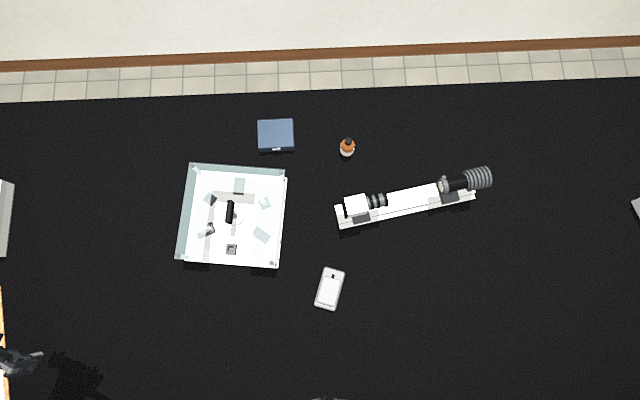

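View pics/scene0.png

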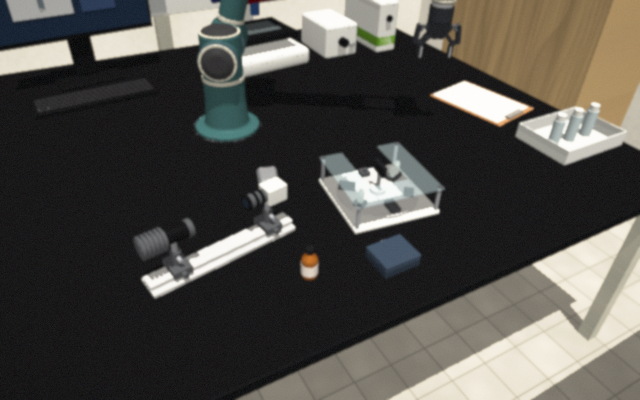

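The top view shows the carousel around (232,215), with the handle at (230,211), the rail from (340,215) to (475,195), the mouse at (330,289), the bottle at (347,148) and the slide box at (276,135). I'll zoom in on both stations.

```bash
cat > h.py <<'E'
import numpy as np, cv2
from workcell import bot
from scipy.spatial.transform import Rotation as R
def cam(n):
    p=bot.camera_params(n); f=200/np.tan(np.radians(p["fov_y"]/2))
    M=R.from_rotvec(p["rvec"]).as_matrix(); return f,p["cx"],p["cy"],M,np.array(p["tvec"])
def ray(n,u,v):
    f,cx,cy,M,t=cam(n); return -M.T@t, M.T@np.array([(u-cx)/f,(v-cy)/f,1])
def onz(n,u,v,z):
    o,d=ray(n,u,v); return (o+d*(z-o[2])/d[2])[:3]
def proj(n,P):
    f,cx,cy,M,t=cam(n); c=M@np.asarray(P,float)+t; return np.array([f*c[0]/c[2]+cx,f*c[1]/c[2]+cy])
E
python3 - <<'E'
from h import *
im=cv2.imread("pics/top0.png")
a=cv2.resize(im[152:282,168:298],None,fx=4.4,fy=4.4,interpolation=cv2.INTER_CUBIC)
cv2.imwrite("pics/a.png",a)
b=cv2.resize(im[155:240,325:500],None,fx=4.5,fy=4.5,interpolation=cv2.INTER_CUBIC)
cv2.imwrite("pics/b.png",b)
s=cv2.imread("pics/scene0.png")
print("fpx",[cam(n)[0] for n in("scene","top")],[ (-cam(n)[3].T@cam(n)[4]).round(3) for n in("scene","top")])
E
```

```text
fpx [np.float64(503.3655828568892), np.float64(415.99419000940964)] [array([ 1.476, -0.487,  0.831]), array([0.376, 0.004, 1.118])]
```

View pics/a.png

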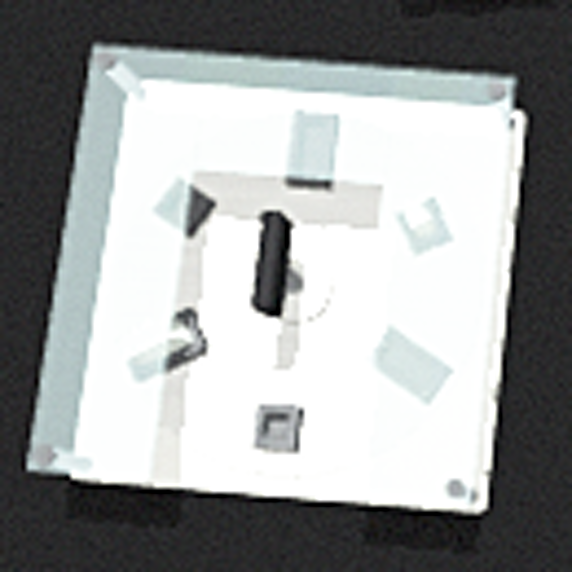

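View pics/b.png

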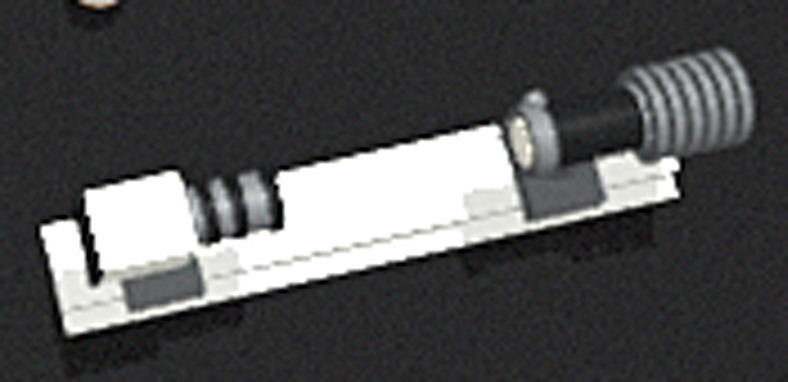

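The crops show the foot corners at about (127,80), (523,113), (487,513) and (72,482) in the carousel crop. In the rail crop the light axis runs from the lens (255,201) to the lamp fins (692,103). I'll turn these into positions with masks.

Run:
```python
from h import *
im=cv2.imread("pics/top0.png"); g=cv2.cvtColor(im,cv2.COLOR_BGR2GRAY)
def rect(box,thr,z):
    x0,y0,x1,y1=box; m=np.zeros_like(g); m[y0:y1,x0:x1]=(g[y0:y1,x0:x1]>thr)*255
    c=max(cv2.findContours(m,0,1)[0],key=cv2.contourArea)[:,0].astype(float)
    P=np.array([onz("top",u,v,z)[:2] for u,v in c]); r=cv2.minAreaRect((P*1000).astype(np.float32)); print(z,thr,r, cv2.boxPoints(r).round().tolist())
for t in(205,225): rect((160,140,310,285),t,.012)
for t in(120,): 
    for z in (.012,.024): rect((325,155,500,240),t,z)
C=lambda x,y:(x/4.4+168-.39,y/4.4+152-.39)
B=lambda x,y:(x/4.5+325-.39,y/4.5+155-.39)
print("foot",[onz("top",*C(*p),.012)[:2].round(4) for p in((127,80),(523,113),(487,513),(72,482))])
print("block",onz("top",*C(278,427),.036).round(4))
# handle
m=np.zeros_like(g); m[195:228,222:240]=(g[195:228,222:240]<70)*255
n,l,st,ce=cv2.connectedComponentsWithStats(m); k=1+np.argmax(st[1:,4]); print("handle",st[k],ce[k],onz("top",*ce[k],.105).round(4))
A=onz("top",*B(255,201),.12);F=onz("top",*B(692,103),.12);L=onz("top",*B(280,203),.12);Q=onz("top",*B(520,143),.12)
print("axis",A,F,np.degrees(np.arctan2(*(A-F)[:2])),"gap",L,Q,(L+Q)/2,np.linalg.norm(L-Q))
for p in((65,335),(680,197),(40,228)): print(onz("top",*B(*p),0).round(4),onz("top",*B(*p),.024).round(4))
for nme,p in(("mouse",(330,289)),):print(nme,onz("top",*p,.02))
print(bot.read_state()["time"])
```

```text
0.012 205 ((581.393310546875, 224.12319946289062), (264.2390441894531, 266.92962646484375), 83.73925018310547) [[434.0, 107.0], [700.0, 78.0], [728.0, 341.0], [463.0, 370.0]]
0.012 225 ((577.561767578125, 226.14105224609375), (264.5622863769531, 256.2235412597656), 82.94051361083984) [[434.0, 111.0], [688.0, 79.0], [721.0, 342.0], [467.0, 373.0]]
0.012 120 ((605.9157104492188, -238.77947998046875), (83.48016357421875, 386.9910583496094), 10.347892761230469) [[530.0, -56.0], [600.0, -437.0], [682.0, -422.0], [612.0, -41.0]]
0.024 120 ((603.4268798828125, -236.1477508544922), (82.57472229003906, 382.79400634765625), 10.347945213317871) [[528.0, -55.0], [597.0, -432.0], [678.0, -417.0], [610.0, -40.0]]
foot [array([0.7118, 0.3296]), array([0.6798, 0.0817]), array([0.4339, 0.1093]), array([0.4628, 0.3569])]
block [0.4879 0.229  0.036 ]
handle [226 200   8  24 116] [229.77586207 211.56034483] [0.5725 0.2175 0.105 ]
axis [ 0.58440464 -0.15704705  0.12      ] [ 0.62936758 -0.40235177  0.12      ] -10.386691014676245 gap [ 0.58271136 -0.17059019  0.12      ] [ 0.61073553 -0.30500888  0.12      ] [ 0.59672345 -0.23779954  0.12      ] 0.13730891031361483
[ 0.532 -0.056  0.   ] [ 0.5287 -0.0547  0.024 ]
[ 0.6008 -0.4363  0.    ] [ 0.596  -0.4269  0.024 ]
[ 0.5982 -0.0443  0.    ] [ 0.5934 -0.0432  0.024 ]
mouse [ 0.37499247 -0.02340549  0.02      ]
0.1
```

```bash
cat >> h.py <<'E'
CX,CYAW=np.array([.5721,.2194]),np.radians(-6.6)
BX,BYAW=np.array([.5967,-.2378]),np.radians(10.4)
def pt(o,yaw,x,y): c,s=np.cos(yaw),np.sin(yaw); return o+np.array([c*x-s*y,s*x+c*y])
def rel(xy,z,ydeg):
    "row numbers for TCP at xy,z (pointing down, tool y at yaw ydeg)"
    s=bot.read_state(); T=R.from_rotvec(s["tcp_rot"])
    a=np.radians(ydeg); y=np.array([np.cos(a),np.sin(a),0]); zz=np.array([0,0,-1.]); x=np.cross(y,zz)
    G=R.from_matrix(np.c_[x,y,zz])
    print("now",s["time"],s["tool_pos"].round(4),s["q"].round(2),"w",round(s["width"],3),"F",s["wrist_force"].round(1),s["grip_force"])
    print("row",(T.inv().apply(np.r_[xy,z]-s["tool_pos"])/.6).round(4),((T.inv()*G).as_rotvec()/np.pi).round(4))
E
python3 -c "
from h import *
rel(CX,.20,83.4)"
```

```text
now 0.1 [0.2907 0.6084 0.2274] [ 1.09  0.26  1.61  0.    1.27 -0.04] w 1.003 F [-0.1  0.4 -0.1] 0.0
row [-0.7027 -0.3827  0.0465] [-7.000e-04 -1.000e-04 -1.052e-01]
```

>>> {"fn": "play_rows", "kwargs": {"commands": [[[-0.7027, -0.3827, 0.0465, -0.0007, -0.0001, -0.1052, 0.1], [-0.7027, -0.3827, 0.0465, -0.0007, -0.0001, -0.1052, 0.1], [-0.7027, -0.3827, 0.0465, -0.0007, -0.0001, -0.1052, 0.1], [-0.7027, -0.3827, 0.0465, -0.0007, -0.0001, -0.1052, 0.1], [-0.7027, -0.3827, 0.0465, -0.0007, -0.0001, -0.1052, 0.1], [-0.7027, -0.3827, 0.0465, -0.0007, -0.0001, -0.1052, 0.1], [-0.7027, -0.3827, 0.0465, -0.0007, -0.0001, -0.1052, 0.1], [-0.7027, -0.3827, 0.0465, -0.0007, -0.0001, -0.1052, 0.1]]], "force": 30}}

```text
time: 0.9
tool_pos: [0.5253, 0.2841, 0.205]
tcp_rot: [0.181, 3.136, 0.003]
wrist_force: [0.5, 1.1, -0.8]
width: 0.449
grip_force: 0.0
```

```bash
python3 -c "
from h import *
rel(CX,.20,83.4)"
```

```text
now 0.9 [0.5253 0.2841 0.205 ] [ 0.45  0.13  1.8   0.    1.2  -1.  ] w 0.449 F [ 0.5  1.1 -0.8] 0.0
row [-0.09   -0.0982  0.0082] [ 0.0006  0.0001 -0.    ]
```

>>> {"fn": "play_rows", "kwargs": {"commands": [[[-0.07, -0.08, 0.0082, 0, 0, 0, 0.1], [-0.07, -0.08, 0.0082, 0, 0, 0, 0.1], [-0.07, -0.08, 0.0082, 0, 0, 0, 0.1], [-0.07, -0.08, 0.0082, 0, 0, 0, 0.1], [-0.07, -0.08, 0.0082, 0, 0, 0, 0.1]]]}}

```text
time: 1.4
tool_pos: [0.56, 0.2351, 0.2005]
tcp_rot: [0.178, 3.136, 0.004]
wrist_force: [-0.0, -0.1, -0.4]
width: 0.449
grip_force: 0.0
```

```bash
python3 -c "
from h import *
rel(CX,.20,83.4)
cv2.imwrite('pics/top1.png',bot.read_camera('top'))"
```

```text
now 1.4 [0.56   0.2351 0.2005] [ 0.36  0.16  1.79  0.    1.2  -1.1 ] w 0.449 F [-0.  -0.1 -0.4] 0.0
row [-0.023  -0.0236  0.0007] [0.0008 0.     0.0005]
```

>>> {"fn": "play_rows", "kwargs": {"commands": [[[-0.023, -0.0236, 0.0007, 0.0008, 0, 0, 0.1], [-0.023, -0.0236, 0.0007, 0.0008, 0, 0, 0.1], [-0.023, -0.0236, 0.06, 0.0008, 0, 0, 0.1], [-0.023, -0.0236, 0.11, 0.0008, 0, 0, 0.1], [-0.023, -0.0236, 0.1575, 0.0008, 0, 0, 0.1], [-0.023, -0.0236, 0.1575, 0.0008, 0, 0, 0.1], [-0.023, -0.0236, 0.1575, 0.0008, 0, 0, 0.1]]]}}

```text
time: 2.15
tool_pos: [0.5727, 0.2182, 0.1059]
tcp_rot: [-0.181, -3.136, 0.001]
wrist_force: [0.8, 0.1, 0.4]
width: 0.45
grip_force: 0.0
```

```bash
python3 -c "
from h import *
rel(CX,.106,83.4)"
```

```text
now 2.15 [0.5727 0.2182 0.1059] [ 0.32  0.25  1.86 -0.    1.03 -1.13] w 0.45 F [0.8 0.1 0.4] 0.0
row [ 0.0013  0.0019 -0.0002] [-0.0003 -0.0002  0.    ]
```

Close on the handle.

>>> {"fn": "play_rows", "kwargs": {"commands": [[[0.0008, 0.0015, 0, 0, 0, 0, 1], [0.0008, 0.0015, 0, 0, 0, 0, 1], [0.0008, 0.0015, 0, 0, 0, 0, 1], [0.0008, 0.0015, 0, 0, 0, 0, 1], [0.0008, 0.0015, 0, 0, 0, 0, 1], [0.0008, 0.0015, 0, 0, 0, 0, 1]]], "force": 30}}

```text
time: 2.75
tool_pos: [0.5746, 0.2222, 0.1088]
tcp_rot: [0.181, 3.131, 0.008]
wrist_force: [1.4, 7.4, 0.1]
width: 0.142
grip_force: 29.7
```

```bash
python3 -c "
from h import *
rel(CX,.106,143.4)"
```

```text
now 2.75 [0.5746 0.2222 0.1088] [ 0.33  0.25  1.86  0.    1.03 -1.13] w 0.142 F [1.4 7.4 0.1] 29.726549685001373
row [ 0.0036 -0.0051  0.0046] [ 0.0008  0.0024 -0.3335]
```

>>> {"fn": "play_rows", "kwargs": {"commands": [[[0, 0.005, 0, 0, 0, 0, 1], [0, 0.005, 0, 0, 0, 0, 1], [0, 0.005, 0, 0, 0, 0, 1]]]}}

```text
time: 3.05
tool_pos: [0.5746, 0.2223, 0.1087]
tcp_rot: [0.181, 3.132, 0.001]
wrist_force: [-1.0, -1.3, 5.6]
width: 0.137
grip_force: 30.6
```

```bash
python3 -c "
from h import *
rel(CX,.106,143.4)"
```

```text
now 3.05 [0.5746 0.2223 0.1087] [ 0.33  0.25  1.85 -0.    1.03 -1.13] w 0.137 F [-1.  -1.3  5.6] 30.627447366714478
row [ 0.0036 -0.0052  0.0045] [-0.0005  0.0013 -0.3333]
```

>>> {"fn": "play_rows", "kwargs": {"commands": [[[0, 0, 0, 0, 0, -0.042, 1], [0, 0, 0, 0, 0, -0.084, 1], [0, 0, 0, 0, 0, -0.126, 1], [0, 0, 0, 0, 0, -0.1667, 1], [0, 0, 0, 0, 0, -0.1667, 1], [0, 0, 0, 0, 0, -0.1667, 1]]]}}

```text
time: 3.65
tool_pos: [0.5747, 0.2219, 0.1087]
tcp_rot: [-0.636, 3.072, -0.002]
wrist_force: [-1.0, -1.8, 6.2]
width: 0.147
grip_force: 30.6
```

```bash
python3 -c "
from h import *
rel([.5746,.2223],.106,143.4);print(bot.read_state()['torque'])"
```

```text
now 3.65 [0.5747 0.2219 0.1087] [ 0.33  0.25  1.85 -0.    1.03 -1.65] w 0.147 F [-1.  -1.8  6.2] 30.634758174419403
row [-0.0001  0.0006  0.0045] [-0.0009  0.001  -0.1667]
[-0.3722225   0.1077354   0.05564495]
```

>>> {"fn": "play_rows", "kwargs": {"commands": [[[0, 0, 0, 0, 0, -0.042, 1], [0, 0, 0, 0, 0, -0.084, 1], [0, 0, 0, 0, 0, -0.126, 1], [0, 0, 0, 0, 0, -0.1667, 1], [0, 0, 0, 0, 0, -0.1667, 1], [0, 0, 0, 0, 0, -0.1667, 1]]]}}

```text
time: 4.25
tool_pos: [0.5749, 0.2217, 0.1087]
tcp_rot: [-1.41, 2.803, -0.004]
wrist_force: [-0.6, -2.8, 5.6]
width: 0.146
grip_force: 30.6
```

```bash
python3 -c "
from h import *
rel([.5746,.2223],.106,143.4);print(bot.read_state()['torque'])
im=bot.read_camera('top');cv2.imwrite('pics/top2.png',im)"
```

```text
now 4.25 [0.5749 0.2217 0.1087] [ 0.33  0.25  1.85 -0.    1.03 -2.17] w 0.146 F [-0.6 -2.8  5.6] 30.60219705104828
row [-0.0006  0.0011  0.0045] [-0.0013  0.0007  0.0001]
[-0.51821228  0.05084658 -0.05228731]
```

>>> {"fn": "play_rows", "kwargs": {"commands": [[[0, 0, 0, 0, 0, 0, 0.1], [0, 0, 0, 0, 0, 0, 0.1], [0, 0, 0, 0, 0, 0, 0.1], [0, 0, 0, 0, 0, 0, 0.1], [0, 0, -0.06, 0, 0, 0, 0.1], [0, 0, -0.12, 0, 0, 0, 0.1], [0, 0, -0.2, 0, 0, 0, 0.1], [0, 0, -0.2, 0, 0, 0, 0.1]]]}}

```text
time: 5.1
tool_pos: [0.5775, 0.2238, 0.2347]
tcp_rot: [-1.405, 2.794, -0.004]
wrist_force: [0.1, 0.8, 0.8]
width: 0.448
grip_force: 0.0
```

```bash
python3 -c "
from h import *
rel([.575,.2215],.22,83.4);print(bot.read_state()['torque'])"
```

```text
now 5.1 [0.5775 0.2238 0.2347] [ 0.33  0.15  1.73 -0.    1.25 -2.17] w 0.448 F [0.1 0.8 0.8] 0.0
row [0.0058 0.0012 0.0244] [-0.0006  0.0048  0.3334]
[-0.00312779 -0.04090884  0.00718291]
```

```bash
python3 -c "
from h import *
rel([.60,-.02],.22,83.4)"
```

```text
now 5.1 [0.5775 0.2238 0.2347] [ 0.33  0.15  1.73 -0.    1.25 -2.17] w 0.448 F [0.1 0.8 0.8] 0.0
row [ 0.3041 -0.2721  0.0233] [-0.0006  0.0048  0.3334]
```

>>> {"fn": "play_rows", "kwargs": {"commands": [[[0.3, -0.27, 0.0233, 0, 0.0048, 0.3334, 0.1], [0.3, -0.27, 0.0233, 0, 0.0048, 0.3334, 0.1], [0.3, -0.27, 0.0233, 0, 0.0048, 0.3334, 0.1], [0.3, -0.27, 0.0233, 0, 0.0048, 0.3334, 0.1], [0.3, -0.27, 0.0233, 0, 0.0048, 0.3334, 0.1], [0.3, -0.27, 0.0233, 0, 0.0048, 0.3334, 0.1], [0.3, -0.27, 0.0233, 0, 0.0048, 0.3334, 0.1], [0.3, -0.27, 0.0233, 0, 0.0048, 0.3334, 0.1]]]}}

```text
time: 5.9
tool_pos: [0.5955, -0.0196, 0.2115]
tcp_rot: [-0.183, -3.123, 0.011]
wrist_force: [0.3, 0.0, -0.3]
width: 0.454
grip_force: 0.0
```

```bash
python3 -c "
from h import *
im=bot.read_camera('top');cv2.imwrite('pics/top3.png',im);s=bot.read_camera('scene');cv2.imwrite('pics/scene3.png',s)
rel([.60,-.02],.22,83.4)
a=cv2.resize(im[190:270,190:280],None,fx=5,fy=5,interpolation=cv2.INTER_CUBIC)
b=cv2.resize(s[140:230,315:385],None,fx=4.444,fy=4.444,interpolation=cv2.INTER_CUBIC)
cv2.imwrite('pics/c.png',np.hstack([a,b[:400]]))
for dx,z in((0,.114),(-.085,.036),(-.085,.069),(-.0725,.073)):
  p=pt(np.array([.575,.2215]),CYAW,dx,0);u=proj('top',np.r_[p,z]);v=proj('scene',np.r_[p,z]);print(dx,z,((u-[190,190])*5).round(),((v-[315,140])*4.444+[450,0]).round())
"
```

```text
now 6.0 [ 0.5956 -0.0189  0.2117] [-0.07  0.14  1.79 -0.01  1.23 -1.53] w 0.451 F [0.  0.8 0.1] 0.0
row [-0.0074 -0.0011 -0.0139] [-0.0024 -0.0039  0.0011]
0 0.114 [187. 100.] [740. 102.]
-0.085 0.036 [200. 288.] [666. 138.]
-0.085 0.069 [186. 282.] [670.  94.]
-0.0725 0.073 [187. 256.] [679.  99.]
```

View pics/c.png

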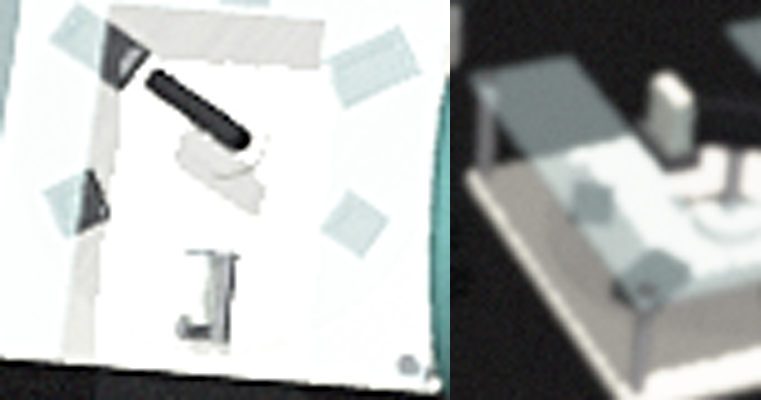

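```bash
python3 -c "
from h import *
rel([.4906,.2318],.20,83.4)"
```

```text
now 6.0 [ 0.5956 -0.0189  0.2117] [-0.07  0.14  1.79 -0.01  1.23 -1.53] w 0.451 F [0.  0.8 0.1] 0.0
row [0.2202 0.3958 0.0193] [-0.0024 -0.0039  0.0011]
```

>>> {"fn": "play_rows", "kwargs": {"commands": [[[0.22, 0.3958, 0.0193, 0, 0, 0, 0.1], [0.22, 0.3958, 0.0193, 0, 0, 0, 0.1], [0.22, 0.3958, 0.0193, 0, 0, 0, 0.1], [0.22, 0.3958, 0.0193, 0, 0, 0, 0.1], [0.22, 0.3958, 0.0193, 0, 0, 0, 0.1], [0.22, 0.3958, 0.0193, 0, 0, 0, 0.1], [0.22, 0.3958, 0.0193, 0, 0, 0, 0.1], [0.22, 0.3958, 0.0193, 0, 0, 0, 0.1]]]}}

```text
time: 6.8
tool_pos: [0.4915, 0.2325, 0.2003]
tcp_rot: [-0.174, -3.125, 0.012]
wrist_force: [-0.1, 0.3, -0.3]
width: 0.45
grip_force: 0.0
```

```bash
python3 -c "
from h import *
rel([.4906,.2318],.20,83.4)"
```

```text
now 6.8 [0.4915 0.2325 0.2003] [ 0.4   0.05  1.91 -0.    1.2  -1.06] w 0.45 F [-0.1  0.3 -0.3] 0.0
row [ 0.0013 -0.0014  0.0005] [-0.0026 -0.0036  0.0013]
```

>>> {"fn": "play_rows", "kwargs": {"commands": [[[0.0013, -0.0014, 0.03, -0.0026, -0.0036, 0.0013, 0.1], [0.0013, -0.0014, 0.09, -0.0026, -0.0036, 0.0013, 0.1], [0.0013, -0.0014, 0.15, -0.0026, -0.0036, 0.0013, 0.1], [0.0013, -0.0014, 0.19, -0.0026, -0.0036, 0.0013, 0.1], [0.0013, -0.0014, 0.21, -0.0026, -0.0036, 0.0013, 0.1], [0.0013, -0.0014, 0.2205, -0.0026, -0.0036, 0.0013, 0.1], [0.0013, -0.0014, 0.2205, -0.0026, -0.0036, 0.0013, 0.1], [0.0013, -0.0014, 0.2205, -0.0026, -0.0036, 0.0013, 0.1]]]}}

```text
time: 7.6
tool_pos: [0.4906, 0.2306, 0.0694]
tcp_rot: [0.188, 3.134, 0.002]
wrist_force: [0.2, 0.5, 0.2]
width: 0.453
grip_force: 0.0
```

```bash
python3 -c "
from h import *
rel([.4906,.2318],.068,83.4)
im=bot.read_camera('top');cv2.imwrite('pics/top4.png',im);s=bot.read_camera('scene');cv2.imwrite('pics/scene4.png',s)
a=cv2.resize(im[190:270,190:280],None,fx=5,fy=5,interpolation=cv2.INTER_CUBIC)
b=cv2.resize(s[140:230,315:385],None,fx=4.444,fy=4.444,interpolation=cv2.INTER_CUBIC)
cv2.imwrite('pics/d.png',np.hstack([a,b[:400]]))"
```

```text
now 7.6 [0.4906 0.2306 0.0694] [ 0.39  0.17  2.04  0.    0.93 -1.06] w 0.453 F [0.2 0.5 0.2] 0.0
row [0.0002 0.0019 0.0024] [ 0.0005  0.0005 -0.0014]
```

View pics/d.png

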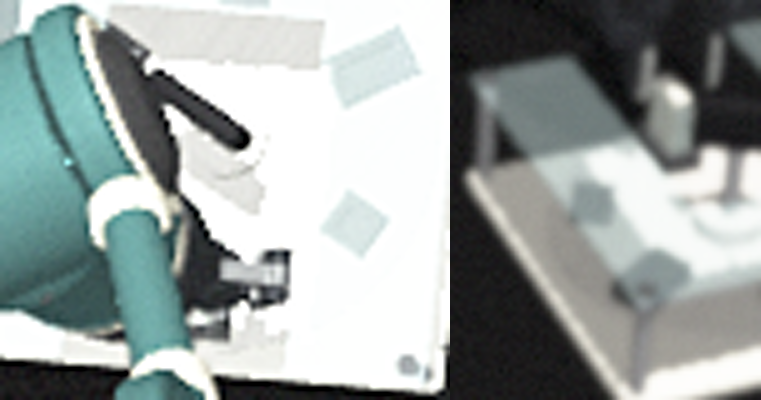

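The scene crop shows the fingers, at about (648,75) and (715,65), on either side of the cuvette at (672,115). I'll check that their tips project where they should.

```bash
python3 -c "
from h import *
for y in(-.026,-.019,.019,.026):
  for z in (.044,.051,.06):
    p=pt(np.array([.4906,.2306]),CYAW,0,y);v=proj('scene',np.r_[p,z]);print(y,z,((v-[315,140])*4.444+[450,0]).round())
for x in(-.016,.016):
 for y in(-.006,.006):
  for z in(.036,.069):
   p=pt(np.array([.4906,.2318]),CYAW,x,y);v=proj('scene',np.r_[p,z]);print('cell',x,y,z,((v-[315,140])*4.444+[450,0]).round())
"
```

```text
-0.026 0.044 [630. 135.]
-0.026 0.051 [630. 126.]
-0.026 0.06 [631. 114.]
-0.019 0.044 [640. 133.]
-0.019 0.051 [640. 124.]
-0.019 0.06 [641. 112.]
0.019 0.044 [692. 122.]
0.019 0.051 [693. 113.]
0.019 0.06 [695. 101.]
0.026 0.044 [702. 120.]
0.026 0.051 [703. 111.]
0.026 0.06 [704.  99.]
cell -0.016 -0.006 0.036 [647. 126.]
cell -0.016 -0.006 0.069 [651.  83.]
cell -0.016 0.006 0.036 [664. 123.]
cell -0.016 0.006 0.069 [668.  80.]
cell 0.016 -0.006 0.036 [669. 152.]
cell 0.016 -0.006 0.069 [674. 109.]
cell 0.016 0.006 0.036 [686. 149.]
cell 0.016 0.006 0.069 [691. 105.]
```

```bash
python3 -c "
from h import *
q=lambda v:((v-[190,190])*5).round()
for x in(-.016,.016):
  for y,z in((-.006,.024),(-.006,.036),(-.006,.069),(.006,.069)):
   p=pt(np.array([.4906,.2318]),CYAW,x,y);print('cell',x,y,z,q(proj('top',np.r_[p,z])))
for x in(-.0135,.0135):
  p=pt(np.array([.4906,.2318]),CYAW,x,-.0135);print('block',x,q(proj('top',np.r_[p,.036])))
for x in(-.011,.011):
 for y in(-.019,-.03):
  for z in(.051,.08):
   p=pt(np.array([.4906,.2306]),CYAW,x,y);print('fing',x,y,z,q(proj('top',np.r_[p,z])))
"
```

```text
cell -0.016 -0.006 0.024 [211. 322.]
cell -0.016 -0.006 0.036 [206. 320.]
cell -0.016 -0.006 0.069 [193. 315.]
cell -0.016 0.006 0.069 [169. 313.]
cell 0.016 -0.006 0.024 [218. 261.]
cell 0.016 -0.006 0.036 [214. 258.]
cell 0.016 -0.006 0.069 [200. 251.]
cell 0.016 0.006 0.069 [177. 249.]
block -0.0135 [221. 316.]
block 0.0135 [227. 264.]
fing -0.011 -0.019 0.051 [229. 310.]
fing -0.011 -0.019 0.08 [218. 305.]
fing -0.011 -0.03 0.051 [251. 311.]
fing -0.011 -0.03 0.08 [240. 306.]
fing 0.011 -0.019 0.051 [234. 267.]
fing 0.011 -0.019 0.08 [223. 260.]
fing 0.011 -0.03 0.051 [255. 268.]
fing 0.011 -0.03 0.08 [245. 262.]
```

```bash
python3 -c "
import cv2,numpy as np
a=[cv2.resize(cv2.imread(f'pics/top{k}.png')[225:268,215:255],None,fx=10,fy=10,interpolation=cv2.INTER_CUBIC) for k in(3,4)]
im=np.hstack(a).astype(float); im=255*(im/255)**2.2
cv2.imwrite('pics/e.png',im)"
```

```text
[ WARN:0@0.119] global loadsave.cpp:1063 imwrite_ Unsupported depth image for selected encoder is fallbacked to CV_8U.
```

View pics/e.png

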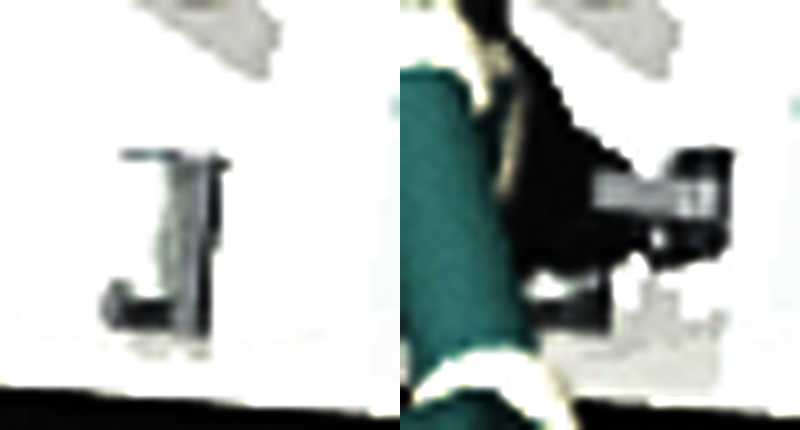

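>>> {"fn": "play_rows", "kwargs": {"commands": [[[0, 0.002, 0.001, 0, 0, 0, 0.1], [0, 0.002, 0.001, 0, 0, 0, 0.5], [0, 0.002, 0.001, 0, 0, 0, 0.6], [0, 0.002, 0.001, 0, 0, 0, 1], [0, 0.002, 0.001, 0, 0, 0, 1], [0, 0.002, 0.001, 0, 0, 0, 1], [0, 0.002, 0.001, 0, 0, 0, 1]]], "force": 20}}

```text
time: 8.4
tool_pos: [0.4896, 0.2318, 0.0677]
tcp_rot: [-0.187, -3.136, -0.001]
wrist_force: [-0.6, 0.6, 3.1]
width: 0.108
grip_force: 21.4
```

```bash
python3 -c "
from h import *
rel([.4906,.2318],.068,83.4);print(bot.read_state()['torque'])"
```

```text
now 8.4 [0.4896 0.2318 0.0677] [ 0.4   0.17  2.04  0.    0.93 -1.06] w 0.108 F [-0.6  0.6  3.1] 21.417927145957947
row [-0.0017  0.0002 -0.0005] [ 0.0003 -0.0001 -0.0013]
[0.03164    0.11999088 0.01087276]
```

>>> {"fn": "play_rows", "kwargs": {"commands": [[[0, 0, -0.01, 0, 0, 0, 1], [0, 0, -0.03, 0, 0, 0, 1], [0, 0, -0.06, 0, 0, 0, 1], [0, 0, -0.1, 0, 0, 0, 1], [0, 0, -0.16, 0, 0, 0, 1], [0, 0, -0.22, 0, 0, 0, 1], [0, 0, -0.28, 0, 0, 0, 1], [0, 0, -0.28, 0, 0, 0, 1]]], "force": 25}}

```text
time: 9.2
tool_pos: [0.493, 0.233, 0.2432]
tcp_rot: [0.187, 3.125, 0.009]
wrist_force: [0.3, -0.1, 1.2]
width: 0.107
grip_force: 24.5
```

```bash
python3 -c "
from h import *
rel(BX+[.003,.004],.23,10.4)"
```

```text
now 9.2 [0.493  0.233  0.2432] [ 0.4   0.    1.87  0.    1.26 -1.06] w 0.107 F [ 0.3 -0.1  1.2] 24.496192932128906
row [-0.269  -0.7514  0.0199] [0.0039 0.0015 0.4042]
```

>>> {"fn": "play_rows", "kwargs": {"commands": [[[-0.03, -0.08, 0.005, 0.0039, 0.0015, 0.045, 1], [-0.08, -0.16, 0.005, 0.0039, 0.0015, 0.09, 1], [-0.12, -0.24, 0.005, 0.0039, 0.0015, 0.135, 1], [-0.15, -0.31, 0.005, 0.0039, 0.0015, 0.18, 1], [-0.18, -0.38, 0.005, 0.0039, 0.0015, 0.225, 1], [-0.21, -0.45, 0.005, 0.0039, 0.0015, 0.27, 1], [-0.24, -0.52, 0.005, 0.0039, 0.0015, 0.315, 1], [-0.26, -0.59, 0.005, 0.0039, 0.0015, 0.36, 1]]]}}

```text
time: 10.0
tool_pos: [0.6024, -0.1406, 0.232]
tcp_rot: [-1.843, -2.537, 0.017]
wrist_force: [1.2, 0.0, 0.0]
width: 0.107
grip_force: 24.5
```

```bash
python3 -c "
from h import *
rel(BX+[.003,.004],.23,10.4)"
```

```text
now 10.0 [ 0.6024 -0.1406  0.232 ] [-0.26  0.16  1.72 -0.01  1.27 -0.58] w 0.107 F [1.2 0.  0. ] 24.534275829792023
row [-0.1463 -0.0522  0.0042] [-0.0039  0.0008  0.0422]
```

>>> {"fn": "play_rows", "kwargs": {"commands": [[[-0.07, -0.03, 0.002, -0.003, 0.0008, 0.042, 1], [-0.13, -0.05, 0.002, -0.003, 0.0008, 0.042, 1], [-0.13, -0.05, 0.002, -0.003, 0.0008, 0.042, 1], [-0.13, -0.05, 0.002, -0.003, 0.0008, 0.042, 1], [-0.13, -0.05, 0.002, -0.003, 0.0008, 0.042, 1]]]}}

```text
time: 10.5
tool_pos: [0.598, -0.2211, 0.2312]
tcp_rot: [-2.0, -2.419, 0.003]
wrist_force: [0.6, 0.7, -0.7]
width: 0.108
grip_force: 24.5
```

```bash
python3 -c "
from h import *
rel(BX+[.003,.004],.141,10.4)
cv2.imwrite('pics/scene5.png',bot.read_camera('scene'))"
```

```text
now 10.5 [ 0.598  -0.2211  0.2312] [-0.39  0.19  1.68 -0.    1.27 -0.58] w 0.108 F [ 0.6  0.7 -0.7] 24.53968584537506
row [-0.0214 -0.0007  0.1504] [-0.0011 -0.0002  0.0023]
```

>>> {"fn": "play_rows", "kwargs": {"commands": [[[-0.0214, -0.0007, 0.02, -0.001, 0, 0.0023, 1], [-0.0214, -0.0007, 0.05, -0.001, 0, 0.0023, 1], [-0.0214, -0.0007, 0.09, -0.001, 0, 0.0023, 1], [-0.0214, -0.0007, 0.125, -0.001, 0, 0.0023, 1], [-0.0214, -0.0007, 0.1504, -0.001, 0, 0.0023, 1], [-0.0214, -0.0007, 0.1504, -0.001, 0, 0.0023, 1], [-0.0214, -0.0007, 0.1504, -0.001, 0, 0.0023, 1]]]}}

```text
time: 11.25
tool_pos: [0.6001, -0.2346, 0.141]
tcp_rot: [2.011, 2.414, -0.0]
wrist_force: [0.4, -0.3, 0.3]
width: 0.105
grip_force: 24.5
```

```bash
python3 -c "
from h import *
rel(BX+[.003,.004],.141,10.4)
im=bot.read_camera('top');cv2.imwrite('pics/top6.png',im);s=bot.read_camera('scene');cv2.imwrite('pics/scene6.png',s)
a=cv2.resize(im[160:230,340:500],None,fx=5,fy=5,interpolation=cv2.INTER_CUBIC)[:300]
a=cv2.resize(im[165:225,340:500],None,fx=5,fy=5,interpolation=cv2.INTER_CUBIC)
b=cv2.resize(s[180:255,130:290],None,fx=5,fy=5,interpolation=cv2.INTER_CUBIC)[:300]
cv2.imwrite('pics/f.png',np.vstack([a,b]))"
```

```text
now 11.25 [ 0.6001 -0.2346  0.141 ] [-0.41  0.27  1.76 -0.    1.11 -0.59] w 0.105 F [ 0.4 -0.3  0.3] 24.53802466392517
row [ 0.0014 -0.0004  0.0001] [-0.      0.      0.0001]
```

View pics/f.png

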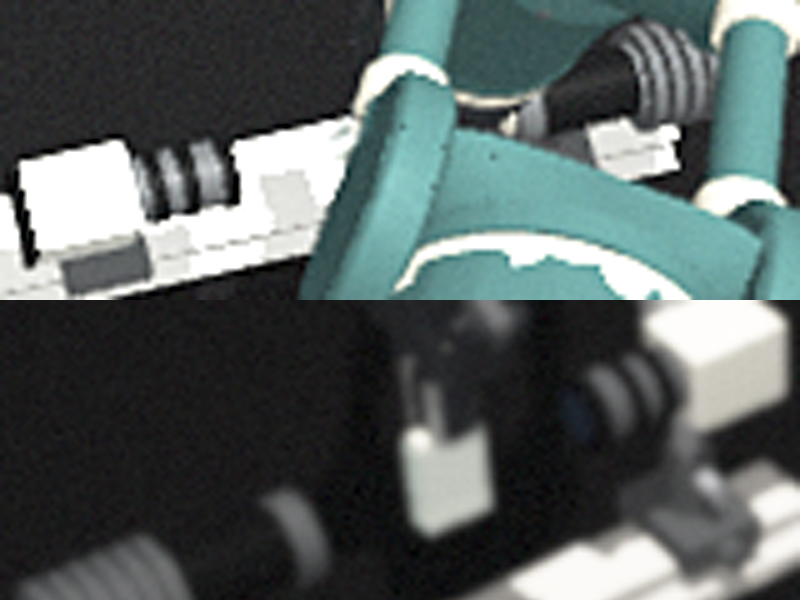

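The lower half (scene) shows the held cuvette with its face centred near (459,482), the lens front at about (582,410) and the lamp ring at about (305,540). I'll compare these with where they should project.

```bash
python3 -c "
from h import *
q=lambda P:((proj('scene',P)-[130,180])*5+[0,300]).round()
o=np.array([.6001,-.2346])
for n,y,r in(('lens',.07,.019),('lamp',-.07,.021),('lampfins',-.15,.0)):
  for dx,dz in((0,0),(0,r),(0,-r),(r,0),(-r,0)):
    print(n,dx,dz,q(np.r_[pt(o,BYAW,dx,y),.12+dz]))
for x in(.00625,-.00625):
 for y in(-.01625,.01625):
  for z in(-.0225,.0225): print('cell',x,y,z,q(np.r_[pt(o,BYAW,x,y),.12+z]))
# edges (5x crop) of cuvette and rings
s=cv2.imread('pics/scene6.png');g=cv2.cvtColor(s,cv2.COLOR_BGR2GRAY)
np.set_printoptions(linewidth=250)
print(g[216:232:1,206:234])
print('lens');print(g[190:214,242:272:1])
print('lamp');print(g[212:242,178:200])
"
```

```text
lens 0 0 [580. 419.]
lens 0 0.019 [578. 386.]
lens 0 -0.019 [583. 451.]
lens 0.019 0 [603. 438.]
lens -0.019 0 [558. 399.]
lamp 0 0 [309. 536.]
lamp 0 0.021 [303. 499.]
lamp 0 -0.021 [315. 573.]
lamp 0.021 0 [332. 561.]
lamp -0.021 0 [286. 512.]
lampfins 0 0 [137. 611.]
lampfins 0 0.0 [137. 611.]
lampfins 0 -0.0 [137. 611.]
lampfins 0.0 0 [137. 611.]
lampfins -0.0 0 [137. 611.]
cell 0.00625 -0.01625 -0.0225 [429. 535.]
cell 0.00625 -0.01625 0.0225 [419. 456.]
cell 0.00625 0.01625 -0.0225 [491. 507.]
cell 0.00625 0.01625 0.0225 [483. 429.]
cell -0.00625 -0.01625 -0.0225 [415. 521.]
cell -0.00625 -0.01625 0.0225 [405. 443.]
cell -0.00625 0.01625 -0.0225 [477. 494.]
cell -0.00625 0.01625 0.0225 [469. 416.]
[[ 16  16  19  27  60 118 164 185 191 195 195 195 196 196 195 195 197 194 197 192 173 136  79  29  14  14   8  19]
 [ 16  23  20  24  57 112 160 184 192 194 199 197 197 195 196 196 196 197 195 195 181 145  88  35  19  16  16  22]
 [ 17  14  16  19  49  97 148 179 191 193 196 195 198 195 195 194 197 195 199 195 186 155  98  41  20  19  11   6]
 [ 19  13  11  19  42  86 139 175 187 193 
[... 6447 characters left out ...]
9  21  17  17  29  38  53  62  60  57  51  40  33  25  25  29]
 [ 17  16  19  18  20  23  13  17  13  20  25  35  49  52  48  49  40  32  25  28  25  27]
 [ 23  16  19  16  17  10  20  14  19  25  21  40  45  46  44  32  35  25  26  27  29  26]
 [ 22  16  14  16  18  20  17  20  20  23  27  34  37  38  30  25  28  24  23  26  26  25]
 [ 16  16  20  23  20  17  21  26  26  26  29  28  30  26  27  23  28  25  27  25  27  26]
 [  7  13  19  18  18  25  27  21  26  25  29  29  29  24  24  27  16  22  24  22  28  27]
 [ 20  21  17  21  18  20  29  21  23  27  25  21  29  27  27  22  23  28  27  23  25  25]
 [ 15  24  22  27  22  25  29  26  26  21  26  27  26  29  26  26  28  22  25  22  25  20]]
```

```bash
python3 -c "
from h import *
s=np.mean([bot.read_camera('scene').astype(float) for _ in range(6)],0)
cv2.imwrite('pics/scene7.png',s)
c=s[185:245,172:272]; c=255*np.clip((c-8)/120,0,1)**.6
c=cv2.resize(c.astype(np.uint8),None,fx=8,fy=8,interpolation=cv2.INTER_CUBIC)
for k in range(0,100,10): cv2.line(c,(k*8+4,0),(k*8+4,6),(0,255,255),1)
for k in range(0,60,5): cv2.line(c,(0,k*8+4),(6,k*8+4),(0,255,255),1)
cv2.imwrite('pics/g.png',c)"
```

```text
[ WARN:0@6.407] global loadsave.cpp:1063 imwrite_ Unsupported depth image for selected encoder is fallbacked to CV_8U.
```

View pics/g.png

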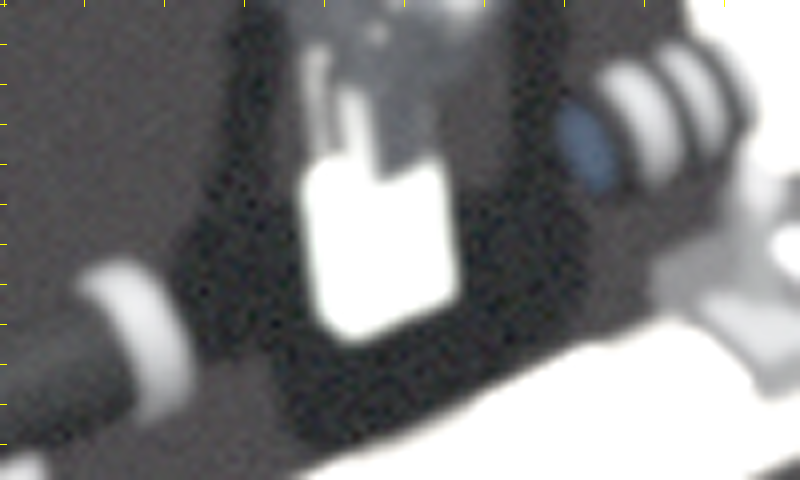

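The enhanced view shows the lens glass at g(587,146), the lamp ring ending at g(195,340), and the cuvette between them from g(300) to g(460). The light axis lies roughly 3 mm to -x of the cuvette. I'll check this against the straight bench-level edges, using the carousel axis the arm found as reference.

```bash
python3 -c "
from h import *
ax=np.array([.575,.222]); o=np.array([.6001,-.2346])
def edge(cam,org,yaw,x,y0,y1,z,sgn,other=False,thr=None):
    # scan across the predicted straight edge, half-level white/black crossing, cast to z
    g=cv2.cvtColor(cv2.imread('pics/%s0.png'%cam),cv2.COLOR_BGR2GRAY).astype(np.float32)
    r=[]
    for t in np.linspace(y0,y1,25):
        d=np.arange(-.012,.0121,.0005); f=(lambda e:(t,x+e)) if other else (lambda e:(x+e,t))
        uv=np.array([proj(cam,np.r_[pt(org,yaw,*f(e)),z]) for e in d]).astype(np.float32)
        p=cv2.remap(g,uv[:,0],uv[:,1],1).ravel()*1.; s=-sgn*np.gradient(p); k=np.argmax(s)
        if s[k]>4: r.append((t,d[k]*1000))
    r=np.array(r)
    if len(r)>4: print(cam,'x' if not other else 'y',x,'z',z,'n',len(r),'median off mm %.1f'%np.median(r[:,1]),'slope deg %.2f'%np.degrees(np.polyfit(r[:,0],r[:,1]/1000,1)[0]))
    else: print(cam,x,'few')
# sgn=+1: white inside at smaller coordinate (edge at +), -1 opposite
edge('scene',ax,CYAW,.125,-.11,.11,0,1)
edge('scene',ax,CYAW,-.125,-.11,.11,.012,-1)
edge('top',ax,CYAW,-.125,-.11,.11,0,-1)
edge('top',ax,CYAW,-.125,-.1,.1,.012,-1)
edge('top',ax,CYAW,-.125,-.1,.1,.012,-1,True)
for z in (0,.024):
  edge('scene',o,BYAW,.033,-.17,.17,z,1); edge('top',o,BYAW,-.033,-.17,.17,z,-1); edge('top',o,BYAW,.033,-.05,.06,z,1); edge('scene',o,BYAW,-.033,-.05,.05,z,-1)
"
```

```text
scene x 0.125 z 0 n 25 median off mm -5.0 slope deg 0.99
scene x -0.125 z 0.012 n 13 median off mm -4.0 slope deg 0.26Traceback (most recent call last):
  File "<string>", line 19, in <module>
    edge('top',ax,CYAW,-.125,-.11,.11,0,-1)
    ~~~~^^^^^^^^^^^^^^^^^^^^^^^^^^^^^^^^^^^
  File "<string>", line 10, in edge
    uv=np.array([proj(cam,np.r_[pt(org,yaw,*f(e)),z]) for e in d]).astype(np.float32)
                 ~~~~^^^^^^^^^^^^^^^^^^^^^^^^^^^^^^^^
  File "h.py", line 12, in proj
    f,cx,cy,M,t=cam(n); c=M@np.asarray(P,float)+t; return np.array([f*c[0]/c[2]+cx,f*c[1]/c[2]+cy])
                ~~~^^^
  File "h.py", line 5, in cam
    p=bot.camera_params(n); f=200/np.tan(np.radians(p["fov_y"]/2))
ValueError: time passes only in moves, steps and waits
```

```bash
sed -i 's/^def cam(n):/import functools\n@functools.lru_cache(None)\ndef cam(n):/' h.py; python3 -c "
from h import *
ax=np.array([.575,.222]); o=np.array([.6001,-.2346])
def edge(cam,org,yaw,x,y0,y1,z,sgn,other=False):
    g=cv2.cvtColor(cv2.imread('pics/%s0.png'%cam),cv2.COLOR_BGR2GRAY).astype(np.float32)
    r=[]
    for t in np.linspace(y0,y1,25):
        d=np.arange(-.012,.0121,.0005); f=(lambda e:(t,x+e)) if other else (lambda e:(x+e,t))
        uv=np.array([proj(cam,np.r_[pt(org,yaw,*f(e)),z]) for e in d]).astype(np.float32)
        p=cv2.remap(g,uv[:,0],uv[:,1],1).ravel()*1.; s=-sgn*np.gradient(p); k=np.argmax(s)
        if s[k]>4: r.append((t,d[k]*1000))
    r=np.array(r)
    if len(r)>4: print(cam,'x' if not other else 'y',x,'z',z,'n',len(r),'median off mm %.1f'%np.median(r[:,1]),'slope deg %.2f'%np.degrees(np.polyfit(r[:,0],r[:,1]/1000,1)[0]))
    else: print(cam,x,'few')
edge('scene',ax,CYAW,.125,-.11,.11,0,1)
edge('scene',ax,CYAW,.125,-.11,.11,0,1,True)
edge('top',ax,CYAW,-.125,-.11,.11,0,-1)
edge('top',ax,CYAW,-.125,-.11,.11,.012,-1)
edge('top',ax,CYAW,-.125,-.1,.1,0,-1,True)
for z in (0,.024):
  edge('scene',o,BYAW,.033,-.17,.17,z,1); edge('top',o,BYAW,-.033,-.17,.17,z,-1); edge('top',o,BYAW,.033,-.05,.06,z,1); edge('scene',o,BYAW,-.033,-.05,.05,z,-1)
"
```

```text
scene x 0.125 z 0 n 25 median off mm -5.0 slope deg 0.99
scene y 0.125 z 0 n 12 median off mm 10.5 slope deg -2.54
top x -0.125 z 0 n 25 median off mm -1.0 slope deg 0.50
top x -0.125 z 0.012 n 25 median off mm -2.0 slope deg 0.42
top y -0.125 z 0 n 25 median off mm -2.0 slope deg -0.57
scene x 0.033 z 0 n 25 median off mm -3.5 slope deg 0.02
top x -0.033 z 0 n 25 median off mm -2.0 slope deg -0.03
top x 0.033 z 0 n 25 median off mm 1.0 slope deg -0.12
scene -0.033 few
scene x 0.033 z 0.024 n 22 median off mm 12.0 slope deg -0.02
top x -0.033 z 0.024 n 25 median off mm -5.5 slope deg -0.05
top x 0.033 z 0.024 n 25 median off mm -3.5 slope deg -0.14
scene x -0.033 z 0.024 n 25 median off mm 7.0 slope deg 0.12
```

>>> {"fn": "play_rows", "kwargs": {"commands": [[[0, -0.0047, 0, 0, 0, 0, 1], [0, -0.0047, 0, 0, 0, 0, 1], [0, -0.0047, 0, 0, 0, 0, 1], [0, -0.0047, 0, 0, 0, 0, 1], [0, -0.0047, 0, 0, 0, 0, 1], [0, -0.0047, 0, 0, 0, 0, 1]]]}}

```text
time: 12.25
tool_pos: [0.5973, -0.2353, 0.1412]
tcp_rot: [2.011, 2.413, 0.0]
wrist_force: [-0.7, 0.4, 0.2]
width: 0.105
grip_force: 24.5
```

```bash
python3 -c "
from h import *
rel([.5973,-.2351],.141,10.4)
s=np.mean([bot.read_camera('scene').astype(float) for _ in range(8)],0)
g=s.mean(2)
np.set_printoptions(linewidth=200)
# edges of the cuvette's lower rim (parallel to the beam), max gradient with parabola, and predicted
o=np.array([.5973,-.2351])
P=np.array([proj('scene',np.r_[pt(o,BYAW,.00625,y),.12-.0225]) for y in(-.01625,.01625)])
for c in range(219,227):
    d=-np.diff(g[212:234,c]); k=d.argmax(); w=d[k-2:k+3]; e=212.5+k+(w*np.arange(-2,3)).sum()/w.sum()
    print(c,'edge %.2f'%e,'pred %.2f'%np.interp(c,P[:,0],P[:,1]))
# blue lens glass
b=(s[:,:,0]-s[:,:,2])[185:215,235:260]; ys,xs=np.nonzero(b>10); w=b[ys,xs]
print('glass',(xs*w).sum()/w.sum()+235,(ys*w).sum()/w.sum()+185,len(xs),'pred',proj('scene',np.r_[pt(o,BYAW,0,.07),.12]),xs.min()+235,xs.max()+235,ys.min()+185,ys.max()+185)
"
```

```text
now 12.25 [ 0.5973 -0.2353  0.1412] [-0.41  0.27  1.77 -0.    1.11 -0.6 ] w 0.105 F [-0.7  0.4  0.2] 24.53940600156784
row [0.0003 0.0001 0.0004] [ 0.0001  0.0001 -0.0001]
219 edge 224.51 pred 224.65
220 edge 224.20 pred 224.21
221 edge 223.65 pred 223.77
222 edge 223.26 pred 223.32
223 edge 222.67 pred 222.88
224 edge 222.27 pred 222.43
225 edge 221.74 pred 221.99
226 edge 221.48 pred 221.55
glass 244.994301994302 202.9028749028749 35 pred [245.43356096 203.11524711] 242 247 199 207
```

```bash
python3 -c "
from workcell import bot
print(bot.finish_job())"
```

```text
the job is handed in; nothing more can be done
None
```

I handed the job in at about 12.7 s: the carousel is turned one place, and the long cuvette is held still and upright in the light path. It sits about 1 mm from the axis by the last camera check, though other estimates differed by up to 3 mm (4 mm allowed). `finish_job()` gave no verdict.

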